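# Make up a capped pipe end in the fittings drawer

## Task

Dry-assemble the pipe end on the copper stub that stands up from its wooden block in the drawer: first slip on the large brass nut (the only one of the three that passes over the pipe), then the brass olive ring, then set the green ball valve over the pipe end as it stands, and last put the cast-iron plug, square head up, into the valve's open top. Every part must sit all the way down and upright; leave the two small nuts, the clamp, the tape spool and the wrench where they lie.

Things in the scene. Friction and masses are not known exactly. Their poses are not given: they have to be found in the camera images.
- stand: Target: dark wooden block 64 x 64 x 20 mm, fixed on the drawer floor (z = 0.030). From its centre an upright copper pipe stub, 22 mm in diameter, top 73 mm above the block's underside; its last 2 mm taper to 18 mm. Origin: centre of the block's underside; z up on the pipe's axis, x and y along its edges. Drawer inside 0.43 < x < 0.79, |y| < 0.338; rims below z = 0.09, chest behind z = 0.106.
- nut: Large brass hexagonal nut lying flat on the drawer floor: 40 mm across flats, 22 mm high, 29 mm hexagonal bore right through. Origin: centre of its underside, z up along the bore; flats face its own +x and -x, and every 60 degrees. On the stub it rests on the block, its underside 20 mm above the block's underside.
- olive: Plain round brass ring (the olive) lying flat: 34 mm outside diameter, 27 mm bore, 10 mm high. Origin: centre of its underside, z up. On the stub it rests on the large nut: its underside 42 mm above the block's underside.
- valve: Ball valve standing upright, 56 mm high. Lowest 18 mm: brass hexagon, 42 mm across flats, socket of 28 mm bore, 18 mm deep. Then green, 38 mm round. Top 18 mm: green hexagon, 40 mm across flats, socket of 31 mm bore, 18 mm deep. Flats face its own +-x. Butterfly handle 50 mm wide, 28 mm up, out to 36 mm at its +y. Origin: underside centre, z up. Seated, its underside is 55 mm above the block's.
- plug: Dark cast-iron plug standing on its threaded end (24 mm in diameter, 16 mm long), then a round collar 37 mm in diameter, 5 mm thick, then a square head 18 x 18 mm, 16 mm high; 37 mm in all. Origin: centre of its underside, z up; x and y normal to the head's faces. In place its collar rests on the valve's top rim: its underside 40 mm above the valve's underside.
- nut_small_a: Small brass hexagonal nut, 28 mm across flats, 17 mm high, 16 mm bore (too small for the pipe), lying flat; leave it alone. Origin: centre of the underside.
- nut_small_b: A second small brass nut, the same as nut_small_a; leave it alone. Origin: centre of the underside.
- clamp: Steel T-bolt clamp lying flat: band 66 mm in diameter, 19 mm high, with a 56 mm square-headed bolt beside it (on its own +x side, out to 47 mm); leave it alone. Origin: centre of the band's underside.
- spool: White plastic tape spool lying flat, 54 mm in diameter, 14 mm high, 20 mm hole; leave it alone. Origin: centre of the underside.
- wrench: Steel wrench 190 mm long lying across the back of the open drawer, near x = 0.71; leave it alone. Origin: underside, near the middle of its length; x along its length.

How it is judged:
By the outcome, as a careful person would: the job done as asked, in the order asked, and still so for the second after the job is handed in, with the robot touching nothing.
It also fails if it takes over 109 s, if anything falls off the work surface, if the arm or the gripper's body presses on something with over 40 N, if the wrist force passes 120 N, or if a joint passes its speed limit or range.

## Robot

A 6-joint arm with a two-finger parallel gripper is mounted at the origin on the work surface. World frame = base frame: x ahead of the robot, y to its left, z up, the work surface at z = 0. Lengths are in mm, angles in degrees, forces in N, time in s.
With the tool pointing down it reaches from about 250 to 850 mm from the base axis. Payload 12.5 kg.
Tool frame: the origin (TCP) lies midway between the tips of the shut fingers; the grasp point (between the pads) lies 19 mm behind it; z points along the fingers, y is the line along which they close (so a half turn about z gives the same grasp; the last joint's range is limited). The gripper opens to 93 mm and grips with 3 to 60 N. Pads are 15 mm wide; open, the fingers measure 128 mm over their backs; the gripper's body (75 mm by 188 mm) begins 65 mm behind the grasp point.
Start: joints at [61.1, 20.094, 94.641, -0, 65.266, -4.847], TCP at [224.136, 502.242, 218.633] pointing down, gripper open.
Joint ranges: [-157.81, 157.81], [-45, 120.19], [0.68, 151.7], [-89.99, 269.99], [4.06, 180], [-164.3, 164.3]. Speed limits (degrees/s): [127.2, 127.2, 159.86, 180, 180, 180].

## Interface

Orientations are given as a 3x3 rotation matrix whose columns are the frame's x, y, z axes.
In Python, from bench import bot, imaging gives the robot as it stands.
- The arm moves only by the tool move_arm, never from a script. Its argument "moves" is a list of rows, each a list of 7 numbers: the shift along the world's x, y, z as a fraction of full scale, then the turn, a rotation vector about the world's x, y, z as a fraction of full scale, then the opening, from 0 (shut) to 1 (fully open). A call has 1 to 8 rows; each row shifts and turns the commanded pose from where the row before left it; what a row does not reach is not made up. Full scale, the value 1, is 40 mm for a shift and pi rad for a turn. A row lasts 1/10 s, in which the tool goes at most 50 mm and 8.59 degrees, less where a joint would pass 70% of its speed; a pose out of reach is approached as far as the arm can. A call with a number of a shift or a turn outside -1 to 1 is refused whole. A call with a gripper value outside its range is refused whole. The fingers move at their own pace and stop on an object; the grip force is fixed at half the most. Time passes only in rows, so rows that do not move let the fingers close. It gives the time, the measured TCP pose, the force, the opening and the grip force at its end, in the units of the state.
- bot.get_obs(): the state, without advancing time (a new reading comes with each control period).
- imaging.read_camera(name): name is "side" or "top"; returns a dict with "img" (480x640x3 uint8, red, green, blue), "depth" (480x640 float32, mm along the optical axis (not along the pixel's ray), 0 where there is no reading), "mtx" (3x3 intrinsics, pixels), "k1" (the pictures are not rectified: a ray, as slopes to the right and down, at radius r is drawn at 1 + k1 r^2 times it, then the intrinsics apply), "R" (3x3) and "t" (3): a world point X has camera coordinates R X + t. Camera axes: x right, y down, z forward; pixel columns grow to the right and rows downward; lengths in mm; the calibration is good to about 2 mm. A picture is of the moment at which its call begins.
- bot.sign_off(): hands the job in; it is judged then, once.
The state is a dict: "time_s": time; "joints": joint angles; "dq": joint speeds; "effort": joint torques, N m; "ee_pos": TCP position; "tool_rot": TCP orientation; "force": force on the tool from outside, world axes, zero at the start; "moment": the same for the moment, N m; "finger_gap": finger opening in mm; "grip_force": force on a finger pad.
Only numpy, scipy, OpenCV 4.12 (cv2) and the standard library are available. Lean on these libraries where they do the work, as an engineer would, in place of code of your own. Each camera call takes 0.05 s, during which the arm holds its last target. There are 200 camera calls.

## Working session

There is one attempt and no reset: what is moved stays moved. The work goes in short steps, Python scripts to look and compute and a tool call to move; the robot and the scene stay as the last step left them, time stands still between calls to the robot, and variables do not carry over. Pictures are saved under pics/ and viewed, at most 14 in all, crops included, and the job is handed in when it is done.

Besides the shell and the picture viewer there is one more tool, called after ">>>" in YAML: its name, and indented under it one key for each argument. move_arm: Moves the arm, as the interface text tells. Its arguments: {"type":"object","properties":{"moves":{"type":"array","items":{"type":"array","items":{"type":"number"}}}},"required":["moves"]}

```bash
ls; mkdir -p pics; cat > h.py <<'E'
import numpy as np, cv2
from bench import bot, imaging
def cam(n):
    return imaging.read_camera(n)
def world(c,u,v,z=None):
    """pixel -> world by depth, or on plane z"""
    K=c["mtx"]; k=c["k1"]
    xd=(u-K[0,2])/K[0,0]; yd=(v-K[1,2])/K[1,1]
    x,y=xd,yd
    for _ in range(20):
        s=1+k*(x*x+y*y); x=xd/s; y=yd/s
    R=np.array(c["R"]); t=np.array(c["t"])
    d=np.stack([x,y,np.ones_like(x)],-1)
    o=-R.T@t; d=d@R
    if z is None: return o+d*c["depth"][np.asarray(v).astype(int),np.asarray(u).astype(int)][...,None]
    return o+d*((z-o[2])/d[...,2])[...,None]
def cloud(c):
    v,u=np.mgrid[0:480,0:640].astype(float); return world(c,u,v)
E
python3 - <<'E'
from h import *
for n in("top","side"):
    c=cam(n); cv2.imwrite(f"pics/{n}0.png",c["img"][...,::-1]); print(n,c["mtx"],c["k1"],-c["R"].T@c["t"],c["R"])
print(bot.get_obs())
E
```

```text
pics
top [[511.15845425   0.         315.56394901]
 [  0.         511.15845425 238.29251362]
 [  0.           0.           1.        ]] 0.021781979334074976 [ 483.35297918   14.50824516 1029.40487952] [[ 0.02802746 -0.99886521  0.03850655]
 [-0.98965571 -0.03314991 -0.13958027]
 [ 0.14069836 -0.03419615 -0.98946177]]
side [[599.1078721    0.         327.25099634]
 [  0.         599.1078721  238.87719366]
 [  0.           0.           1.        ]] -0.0797042250761111 [ 512.26312805 -893.08225356  684.63163611] [[ 0.99396934 -0.10959009  0.00386724]
 [-0.05847458 -0.55953196 -0.82674343]
 [ 0.09276674  0.82153149 -0.56256585]]
{'time_s': 0.1, 'joints': array([ 6.11022148e+01,  2.01222168e+01,  9.46737698e+01,  1.78837057e-03,
        6.52658853e+01, -4.84722591e+00]), 'dq': array([-0.02649743, -0.08648302, -0.06086236,  0.14888255,  0.00643658,
        0.03479392]), 'effort': array([ 6.27555164e-04, -4.98027027e+01, -2.85706884e+01,  6.99739857e-02,
        2.38597946e-02, -9.63216348e-05]), 'ee_pos': array([223.9640743 , 501.98734991, 218.14279913]), 'tool_rot': array([[-9.13180825e-01,  4.07554268e-01, -5.46663580e-04],
       [ 4.07554617e-01,  9.13180358e-01, -9.31705513e-04],
       [ 1.19481885e-04, -1.07361088e-03, -9.99999417e-01]]), 'force': array([-0.47125737,  0.18749328,  0.8870313 ]), 'moment': array([-0.01491435,  0.01094557, -0.05060454]), 'grip_force': 0.0, 'finger_gap': 92.79754206994689}
```

View pics/top0.png

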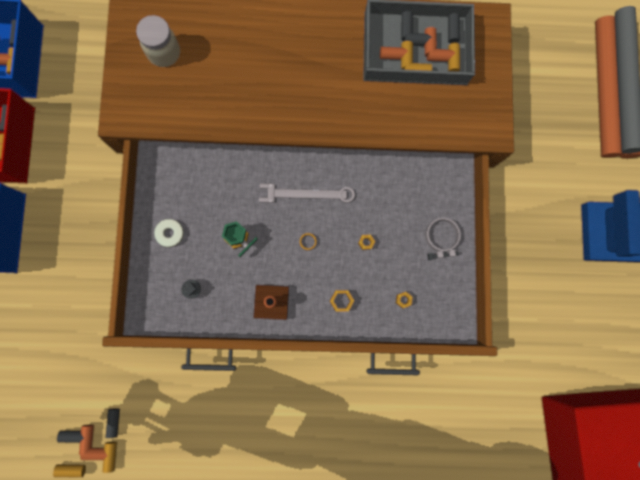

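View pics/side0.png

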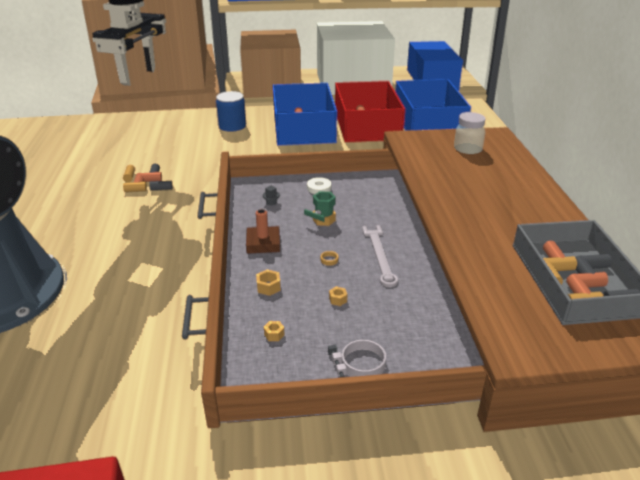

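The top view shows the nut at (343,301), olive (309,241), valve (234,234), plug (192,288) and stub top (270,301). The side view shows the same parts unobstructed. Next I'll measure positions with masks.

```bash
cat > m.py <<'E'
from h import *
c=cam("top"); s=cam("side")
def proj(c,X):
    p=c["R"]@np.array(X)+c["t"]; x,y=p[:2]/p[2]; f=1+c["k1"]*(x*x+y*y)
    return c["mtx"][0,0]*x*f+c["mtx"][0,2], c["mtx"][1,1]*y*f+c["mtx"][1,2]
P=cloud(c); Q=cloud(s)
seeds=dict(nut=(343,301,52),olive=(309,241,40),valve=(234,234,86),plug=(192,288,67),stand=(271,302,50))
for n,(u,v,z) in seeds.items():
    X=world(c,np.float64(u),np.float64(v),z)
    print(n,X.round(1),'side px',np.round(proj(s,X)))
    for nm,D in(("top",P),("side",Q)):
        m=(np.hypot(D[...,0]-X[0],D[...,1]-X[1])<50)&(D[...,2]>34)&(D[...,2]<120)
        if m.any():
            q=D[m]; zt=np.percentile(q[:,2],97); k=q[q[:,2]>zt-6]
            print('  ',nm,m.sum(),'ztop',zt.round(1),'mean',k.mean(0).round(1),'mid',((k.min(0)+k.max(0))/2).round(1),'ext',np.ptp(k,0).round(1))
f=P[200:210,280:290].reshape(-1,3);print('floor',f.mean(0),f.std(0))
I=c["img"][...,::-1]
cv2.imwrite("pics/top1.png",cv2.resize(I[215:325,165:365],None,fx=4,fy=4,interpolation=cv2.INTER_CUBIC))
I=s["img"][...,::-1]
cv2.imwrite("pics/side1.png",cv2.resize(I[170:310,225:375],None,fx=4,fy=4,interpolation=cv2.INTER_CUBIC))
E
python3 m.py
```

```text
nut [503.6 -74.9  52. ] side px [269. 277.]
   top 247 ztop 55.1 mean [503.9 -72.2  52.3] mid [504.6 -72.1  53.1] ext [40.3 44.1  7.5]
   side 467 ztop 53.5 mean [502.5 -76.   51.3] mid [502.4 -73.9  51.3] ext [40.6 47.   7.6]
olive [618.3  -7.   40. ] side px [330. 256.]
   top 123 ztop 42.4 mean [618.2  -4.5  39.9] mid [618.4  -4.1  41.2] ext [32.1 33.2  8.3]
   side 141 ztop 42.1 mean [616.1  -7.7  39.2] mid [615.9  -6.4  39.8] ext [33.4 33.1  7.3]
valve [620.5 133.5  86. ] side px [324. 196.]
   top 627 ztop 88.1 mean [622.6 135.2  86.2] mid [623.2 134.6  86.2] ext [43.4 42.9  8.1]
   side 729 ztop 86.8 mean [620.9 131.3  84.7] mid [621.2 131.9  85.4] ext [43.6 45.2  9. ]
plug [519.3 208.2  67. ] side px [272. 188.]
   top 330 ztop 69.2 mean [518.7 213.5  67.2] mid [519.1 213.9  67.1] ext [22.2 21.9  6.8]
   side 234 ztop 68.7 mean [516.4 209.8  66.5] mid [516.5 212.2  66.3] ext [23.3 25.9  7.3]
stand [497.9  61.7  50. ] side px [264. 234.]
   top 1171 ztop 104.0 mean [498.   62.1 103. ] mid [497.9  62.  103.3] ext [19.8 20.1  7.7]
   side 1051 ztop 103.1 mean [496.3  56.8 102.1] mid [496.8  57.  101.7] ext [20.6 21.6  8.9]
floor [689.08064063  43.39140013  40.26800181] [21.47254804  6.38917574 99.42822041]
```

View pics/top1.png

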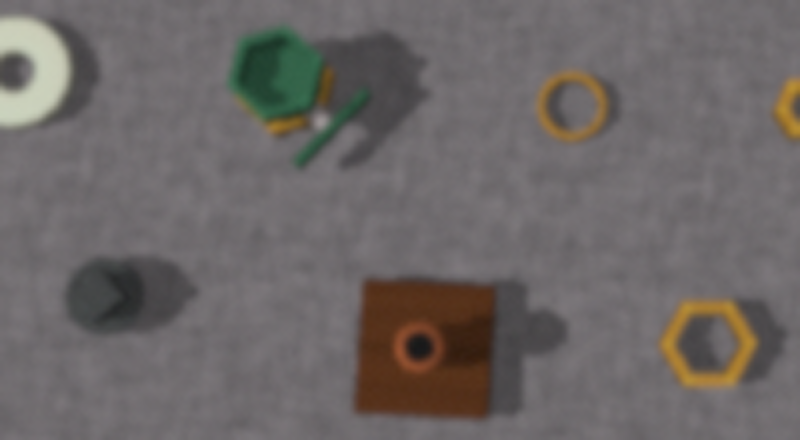

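View pics/side1.png

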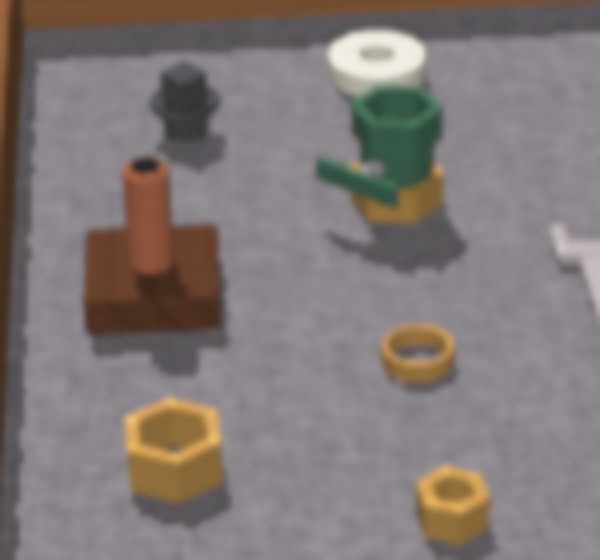

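The nut's flats face world ±x. The valve's closing axis is at about -45°. The two cameras differ by about 3 mm in y, so I'll check that against the gripper up close. Going to the nut first.

>>> move_arm:
  moves:
    - [0.465, -0.95, 0, 0, 0, -0.0458, 1]
    - [0.465, -0.95, 0, 0, 0, -0.0458, 1]
    - [0.465, -0.95, 0, 0, 0, -0.0458, 1]
    - [0.465, -0.95, 0, 0, 0, -0.0458, 1]
    - [0.465, -0.95, 0, 0, 0, -0.0458, 1]
    - [0.465, -0.95, 0, 0, 0, -0.0458, 1]
    - [0.465, -0.95, 0, 0, 0, -0.0458, 0.7]
    - [0.465, -0.95, 0, 0, 0, -0.0458, 0.7]

```text
time_s: 1.0
ee_pos: [373.3, 196.6, 218.7]
tool_rot: [[0.006, 1.0, 0.0], [1.0, -0.006, 0.0], [0.0, 0.0, -1.0]]
force: [0.2, 1.5, 1.0]
finger_gap: 81.3
grip_force: 0.0
```

>>> move_arm:
  moves:
    - [0.465, -0.95, 0, 0, 0, 0, 0.7]
    - [0.465, -0.95, 0, 0, 0, 0, 0.7]
    - [0.465, -0.95, 0, 0, 0, 0, 0.7]
    - [0.465, -0.95, -0.5, 0, 0, 0, 0.7]
    - [0.465, -0.95, -0.5, 0, 0, 0, 0.7]
    - [0.465, -0.95, -0.5, 0, 0, 0, 0.7]
    - [0.465, -0.95, -0.5, 0, 0, 0, 0.7]
    - [0, 0, -0.5, 0, 0, 0, 0.7]

```text
time_s: 1.8
ee_pos: [504.9, -71.5, 117.7]
tool_rot: [[0.004, 1.0, 0.002], [1.0, -0.004, -0.001], [-0.001, 0.002, -1.0]]
force: [-0.3, 1.0, 0.5]
finger_gap: 65.4
grip_force: 0.0
```

```bash
cat > g.py <<'E'
from h import *
o=bot.get_obs(); e=o["ee_pos"]; print(e.round(1),o["finger_gap"])
L=[]
for n in("top","side"):
    c=cam(n); D=cloud(c)
    m=(np.abs(D[...,0]-e[0])<75)&(np.abs(D[...,1]-e[1])<45)&(D[...,2]>e[2]-8)&(D[...,2]<e[2]+35)
    q=D[m]; 
    if len(q): print(n,len(q),'p2',np.percentile(q,2,0).round(1),'p98',np.percentile(q,98,0).round(1))
    L.append(c["img"][...,::-1])
cv2.imwrite("pics/g.png",np.hstack([cv2.resize(L[0][220:345,200:400],(400,250)),cv2.resize(L[1][160:320,200:360],(400,400))[75:325]]))
E
python3 g.py
```

```text
[504.9 -71.5 117.7] 65.40199679546728
side 343 p2 [454.3 -82.3 116.2] p98 [548.  -68.5 152. ]
```

View pics/g.png

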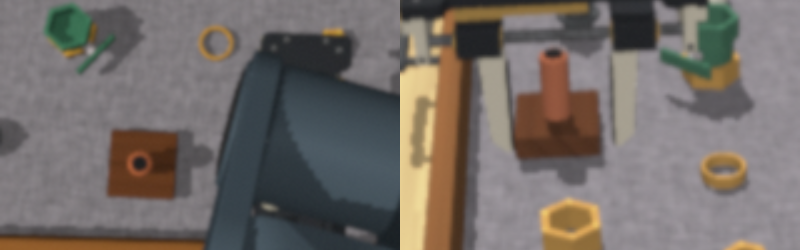

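>>> move_arm:
  moves:
    - [-0.02, -0.04, -0.6, 0, 0, 0, 0.7]
    - [0, 0, -0.6, 0, 0, 0, 0.7]
    - [0, 0, -0.5, 0, 0, 0, 0.7]
    - [0, 0, -0.3, 0, 0, 0, 0.7]
    - [0, 0, -0.1, 0, 0, 0, 0.7]
    - [0, 0, 0, 0, 0, 0, 0]
    - [0, 0, 0, 0, 0, 0, 0]
    - [0, 0, 0, 0, 0, 0, 0]

```text
time_s: 2.7
ee_pos: [502.8, -69.4, 35.5]
tool_rot: [[-0.0, 1.0, 0.001], [1.0, 0.0, -0.0], [-0.0, 0.001, -1.0]]
force: [0.2, -0.5, 0.4]
finger_gap: 45.6
grip_force: 0.0
```

>>> move_arm:
  moves:
    - [0, 0, 0, 0, 0, 0, 0]
    - [0, 0, 0, 0, 0, 0, 0]
    - [0, 0, 0, 0, 0, 0, 0]

```text
time_s: 3.0
ee_pos: [502.8, -69.4, 35.3]
tool_rot: [[0.0, 1.0, 0.001], [1.0, -0.0, -0.0], [-0.0, 0.001, -1.0]]
force: [-1.4, 0.3, 7.2]
finger_gap: 40.2
grip_force: 29.9
```

>>> move_arm:
  moves:
    - [0, 0, 0.5, 0, 0, 0, 0]
    - [0, 0, 0.7, 0, 0, 0, 0]
    - [0, 0, 0.7, 0, 0, 0, 0]
    - [0, 0, 0.5, 0, 0, 0, 0]
    - [-0.02, 0.8, 0.1, 0, 0, 0, 0]
    - [-0.02, 0.9, 0, 0, 0, 0, 0]
    - [-0.03, 0.9, 0, 0, 0, 0, 0]
    - [-0.03, 0.7, 0, 0, 0, 0, 0]

```text
time_s: 3.8
ee_pos: [498.0, 64.3, 134.8]
tool_rot: [[-0.0, 1.0, 0.0], [1.0, 0.0, 0.0], [0.0, 0.0, -1.0]]
force: [0.3, -0.5, -0.1]
finger_gap: 40.1
grip_force: 29.9
```

>>> move_arm:
  moves:
    - [0, 0, 0, 0, 0, 0, 0]
    - [0, 0, 0, 0, 0, 0, 0]

```text
time_s: 4.0
ee_pos: [498.2, 62.8, 134.6]
tool_rot: [[-0.001, 1.0, -0.0], [1.0, 0.001, -0.0], [-0.0, -0.0, -1.0]]
force: [-0.8, -0.4, -0.4]
finger_gap: 39.9
grip_force: 29.9
```

```bash
cat > b.py <<'E'
from h import *
import sys
o=bot.get_obs(); e=o["ee_pos"]; print(e.round(1),o["finger_gap"])
c=cam("side"); D=cloud(c); hsv=cv2.cvtColor(c["img"],cv2.COLOR_RGB2HSV)
def rep(n,m):
    q=D[m]
    if len(q)>20: print(n,len(q),'p3',np.percentile(q,3,0).round(1),'p97',np.percentile(q,97,0).round(1),'med',np.median(q,0).round(1))
near=(np.hypot(D[...,0]-e[0],D[...,1]-e[1])<60)
br=(hsv[...,0]>13)&(hsv[...,0]<28)&(hsv[...,1]>120)
cu=(hsv[...,0]<13)&(hsv[...,1]>90)
rep('brass',near&br&(D[...,2]>e[2]-25)&(D[...,2]<e[2]+30))
rep('copper',(hsv[...,0]<13)&(hsv[...,1]>90)&(np.hypot(D[...,0]-497,D[...,1]-58)<25)&(D[...,2]>56)&(D[...,2]<108))
fin=(hsv[...,1]<70)&(hsv[...,2]>120)
rep('finger',near&fin&(D[...,2]>e[2]-8)&(D[...,2]<e[2]+30))
rep('dark pipe hole',(hsv[...,2]<60)&(np.hypot(D[...,0]-497,D[...,1]-58)<15)&(D[...,2]>90)&(D[...,2]<112))
p=sys.argv[1]; x,y=[int(k) for k in sys.argv[2:4]]
cv2.imwrite(f"pics/{p}.png",cv2.resize(c["img"][y:y+150,x:x+150,::-1],(600,600),interpolation=cv2.INTER_CUBIC))
E
python3 b.py b1 190 130
```

```text
[498.2  62.8 134.6] 39.93737908882506
brass 405 p3 [479.5  36.  131.7] p97 [515.7  75.8 152.8] med [497.4  45.6 145.1]
copper 252 p3 [486.5  48.   57.9] p97 [505.3  59.2 103.8] med [496.   52.   82.2]
finger 188 p3 [463.4  50.2 137.7] p97 [531.2  56.9 163.9] med [518.1  54.  152. ]
```

View pics/b1.png

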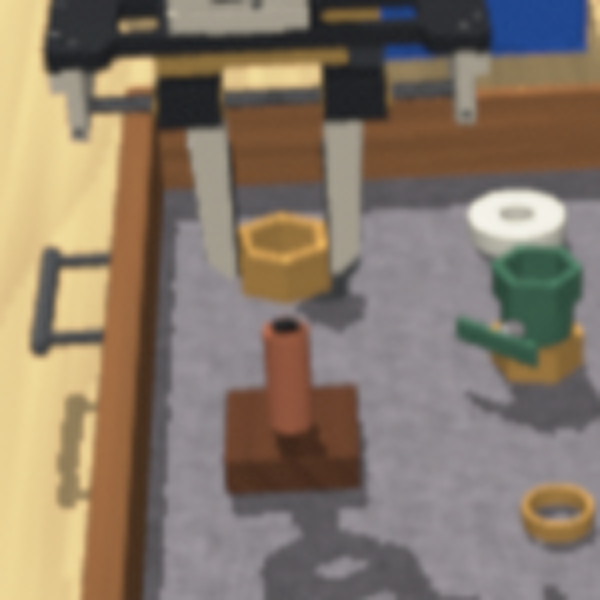

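```bash
python3 - <<'E'
from h import *
c=cam("side")
w=lambda u,v,z:world(c,np.float64(190+u/4),np.float64(130+v/4),z).round(1)
print('pipe',w(286,325,103),'nut',w(284,242,151.3),'fingertips',w(222,275,134.6),w(345,268,134.6))
t=cam("top"); h=cv2.cvtColor(t["img"],cv2.COLOR_RGB2HSV)
E
```

```text
pipe [497.   59.3 103. ] nut [498.7  51.7 151.3] fingertips [469.8  54.  134.6] [525.5  54.4 134.6]
```

```bash
python3 - <<'E'
from h import *
c=cam("side")
w=lambda u,v,z=None:world(c,np.float64(190+u/4),np.float64(130+v/4),z).round(1)
for n,u,v,z in(('back',283,213,151.3),('front',285,270,151.3),('lowfront',285,299,129.3)):print(n,w(u,v,z),'depth',w(u,v+(4 if n=='back' else -3)))
D=cloud(c);u=190+71
for v in range(180,207): print(v,D[v,u].round(1),c["img"][v,u])
E
```

```text
back [498.8  78.7 151.3] depth [498.7  75.9 150.8]
front [498.7  26.7 151.3] depth [498.7  34.6 148.2]
lowfront [497.7  38.7 129.3] depth [497.9  34.1 133.6]
180 [496.6 309.3  33.1] [91 88 92]
181 [496.5 308.8  30.8] [91 88 91]
182 [496.3 305.7  29.9] [107  96  90]
183 [499.2  78.9 151.7] [152 123  89]
184 [499.1  79.6 149.2] [189 147  88]
185 [499.1  74.7 149.9] [181 139  77]
186 [498.9  75.1 147.6] [156 119  64]
187 [498.8  75.2 145.4] [147 113  61]
188 [498.7  73.7 144.2] [146 112  60]
189 [498.6  73.6 142.1] [147 112  60]
190 [498.5  74.2 139.7] [147 112  61]
191 [498.4  74.2 137.5] [147 112  60]
192 [498.2  79.8 132.3] [154 117  63]
193 [498.1  76.4 132.1] [178 137  73]
194 [498.5  40.1 150.8] [203 156  84]
195 [498.5  34.5 151.9] [196 151  81]
196 [498.3  35.4 149.3] [166 127  69]
197 [498.2  36.9 146.4] [146 111  60]
198 [498.1  35.  145.5] [143 110  59]
199 [498.   36.3 142.6] [144 110  59]
200 [497.9  35.6 141. ] [145 110  58]
201 [497.8  34.4 139.7] [145 111  60]
202 [497.6  34.4 137.6] [146 111  59]
203 [497.5  34.  135.8] [144 111  59]
204 [497.4  34.1 133.6] [144 110  61]
205 [497.3  35.9 130.5] [145 116  81]
206 [494.5 195.6  32.8] [146 129 118]
```

>>> move_arm:
  moves:
    - [0, 0.04, -0.3, 0, 0, 0, 0]
    - [0, 0, -0.4, 0, 0, 0, 0]
    - [0, 0, -0.3, 0, 0, 0, 0]
    - [0, 0, -0.2, 0, 0, 0, 0]
    - [0, 0, 0, 0, 0, 0, 0]

```text
time_s: 4.7
ee_pos: [497.7, 64.1, 85.4]
tool_rot: [[0.0, 1.0, -0.002], [1.0, -0.0, -0.0], [-0.0, -0.002, -1.0]]
force: [-0.3, -0.4, -0.9]
finger_gap: 39.9
grip_force: 29.9
```

>>> move_arm:
  moves:
    - [0, 0, -0.3, 0, 0, 0, 0]
    - [0, 0, -0.3, 0, 0, 0, 0]
    - [0, 0, -0.1, 0, 0, 0, 0]
    - [0, 0, 0, 0, 0, 0, 0]

```text
time_s: 5.1
ee_pos: [497.9, 64.2, 57.9]
tool_rot: [[0.0, 1.0, -0.001], [1.0, -0.0, -0.0], [-0.0, -0.001, -1.0]]
force: [-0.5, 0.1, -0.6]
finger_gap: 40.0
grip_force: 29.9
```

>>> move_arm:
  moves:
    - [0, 0, -0.06, 0, 0, 0, 0]
    - [0, 0, 0, 0, 0, 0, 0.6]
    - [0, 0, 0, 0, 0, 0, 0.6]
    - [0, 0, 0, 0, 0, 0, 0.6]
    - [0, 0, 0.4, 0, 0, 0, 0.6]
    - [0, 0, 0.7, 0, 0, 0, 0.6]
    - [0, 0, 0.7, 0, 0, 0, 0.6]
    - [0.4, -0.3, 0.2, 0, 0, 0, 0.6]

```text
time_s: 5.9
ee_pos: [514.6, 52.9, 139.1]
tool_rot: [[-0.001, 1.0, 0.003], [1.0, 0.001, 0.0], [0.0, 0.003, -1.0]]
force: [1.1, 0.4, -0.0]
finger_gap: 55.9
grip_force: 0.0
```

>>> move_arm:
  moves:
    - [0.8, -0.45, 0, 0, 0, 0, 0.6]
    - [0.8, -0.45, 0, 0, 0, 0, 0.6]
    - [0.8, -0.45, 0, 0, 0, 0, 0.6]
    - [0.2, -0.08, -0.3, 0, 0, 0, 0.6]
    - [0, 0, -0.2, 0, 0, 0, 0.6]
    - [0, 0, 0, 0, 0, 0, 0.6]

```text
time_s: 6.5
ee_pos: [616.4, -4.3, 114.4]
tool_rot: [[-0.0, 1.0, -0.004], [1.0, 0.0, 0.0], [0.0, -0.004, -1.0]]
force: [-0.5, -0.4, -0.2]
finger_gap: 56.2
grip_force: 0.0
```

```bash
python3 b.py b2 200 130
```

```text
[616.4  -4.3 114.4] 56.20967209555506
copper 193 p3 [486.4  47.6  70.8] p97 [505.2  58.8 104.3] med [495.9  52.4  88.3]
finger 197 p3 [573.9 -16.5 116.4] p97 [657.9 -10.1 143.8] med [645.4 -13.7 132.5]
```

View pics/b2.png

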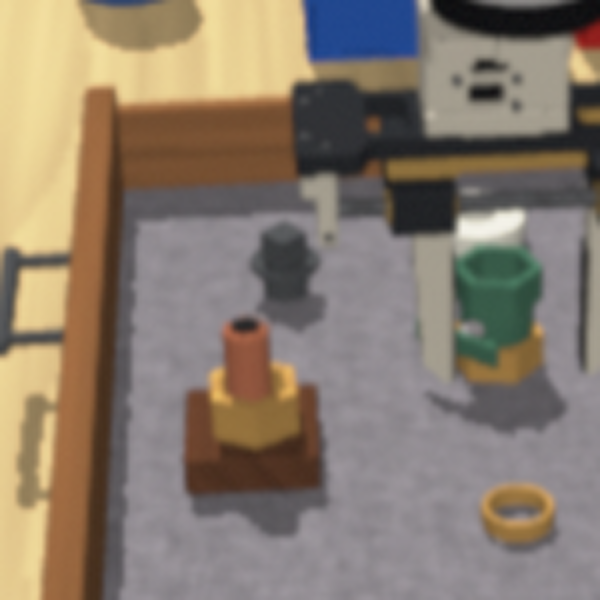

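Nut is seated flat on the block in this view, at about (255,420). The olive is at about (518,512), between the fingers. Descending.

>>> move_arm:
  moves:
    - [0.03, -0.01, -0.5, 0, 0, 0, 0.6]
    - [0, 0, -0.6, 0, 0, 0, 0.6]
    - [0, 0, -0.5, 0, 0, 0, 0.6]
    - [0, 0, -0.3, 0, 0, 0, 0.6]
    - [0, 0, -0.1, 0, 0, 0, 0.6]
    - [0, 0, 0, 0, 0, 0, 0.6]

```text
time_s: 7.15
ee_pos: [619.4, -5.1, 36.5]
tool_rot: [[-0.0, 1.0, -0.0], [1.0, 0.0, 0.0], [0.0, -0.0, -1.0]]
force: [-0.6, -0.0, 0.4]
finger_gap: 55.9
grip_force: 0.0
```

>>> move_arm:
  moves:
    - [-0.04, 0, -0.07, 0, 0, 0, 0.6]
    - [0, 0, 0, 0, 0, 0, 0]
    - [0, 0, 0, 0, 0, 0, 0]
    - [0, 0, 0, 0, 0, 0, 0]
    - [0, 0, 0, 0, 0, 0, 0]
    - [0, 0, 0, 0, 0, 0, 0]

```text
time_s: 7.75
ee_pos: [618.1, -5.4, 33.7]
tool_rot: [[0.0, 1.0, 0.0], [1.0, -0.0, -0.0], [-0.0, 0.0, -1.0]]
force: [-1.5, -0.3, 3.0]
finger_gap: 32.0
grip_force: 30.0
```

>>> move_arm:
  moves:
    - [0, 0, 0.5, 0, 0, 0, 0]
    - [0, 0, 0.7, 0, 0, 0, 0]
    - [0, 0, 0.7, 0, 0, 0, 0]
    - [0, 0, 0.5, 0, 0, 0, 0]
    - [0, 0, 0, 0, 0, 0, 0]

```text
time_s: 8.25
ee_pos: [619.3, -5.5, 132.1]
tool_rot: [[0.0, 1.0, 0.005], [1.0, -0.0, -0.0], [-0.0, 0.005, -1.0]]
force: [-0.2, 0.2, -0.3]
finger_gap: 32.2
grip_force: 30.0
```

```bash
python3 b.py b3 260 130; python3 - <<'E'
from h import *
c=cam("side");h=cv2.cvtColor(c["img"],cv2.COLOR_RGB2HSV);D=cloud(c);e=bot.get_obs()["ee_pos"]
m=(h[...,0]>10)&(h[...,0]<28)&(h[...,1]>80)&(np.hypot(D[...,0]-e[0],D[...,1]-e[1])<40)&(np.abs(D[...,2]-e[2])<25)
v,u=np.where(m)
for k in range(v.min(),v.max()+1,1): 
    r=u[v==k]
    if len(r): j=r[len(r)//2]; print(k,r.min(),r.max(),D[k,j].round(1),D[k,r.min()].round(),D[k,r.max()].round())
E
```

```text
[619.3  -5.5 132.1] 32.17508392557698
brass 175 p3 [604.5 -23.1 128.7] p97 [632.8   9.1 139.6] med [618.6 -12.9 135.3]
copper 192 p3 [486.6  47.6  70.6] p97 [505.1  59.  103.9] med [496.   52.4  89.4]
finger 208 p3 [588.  -17.7 135.1] p97 [648.4 -11.5 161.3] med [614.2 -15.  149.4]
206 327 333 [618.8   9.6 136.5] [614.  10. 136.] [624.   9. 137.]
207 324 336 [618.7   8.2 135.3] [608.   4. 138.] [629.   2. 138.]
208 323 338 [620.2   6.  134.5] [606.   5. 136.] [632.   0. 137.]
209 322 339 [620.1   5.4 132.8] [604.   0. 137.] [633.  -3. 137.]
210 322 340 [620.6   9.4 128.2] [603.  -2. 136.] [634. -12. 140.]
211 322 340 [620.5   8.4 126.8] [603.  -6. 137.] [634. -10. 137.]
212 322 340 [628.7   2.4 127.9] [603.  -8. 136.] [634. -13. 137.]
213 322 339 [628.3 -14.5 136.2] [602. -15. 138.] [632. -12. 134.]
214 322 339 [624.2 -19.5 137.5] [602. -14. 136.] [632. -13. 133.]
215 322 339 [616.9 -22.2 137.6] [603. -10. 131.] [632. -13. 131.]
216 322 338 [615.4 -20.2 134.4] [602. -11. 130.] [630. -18. 132.]
217 322 338 [615.2 -22.4 133.8] [602. -11. 128.] [630. -19. 131.]
218 323 337 [615.4 -21.1 130.9] [604. -16. 128.] [628. -18. 128.]
219 325 336 [617.1 -21.2 128.8] [607. -20. 129.] [626. -21. 128.]
220 329 332 [617.2 -20.5 126.3] [613. -23. 128.] [619. -24. 128.]
```

View pics/b3.png

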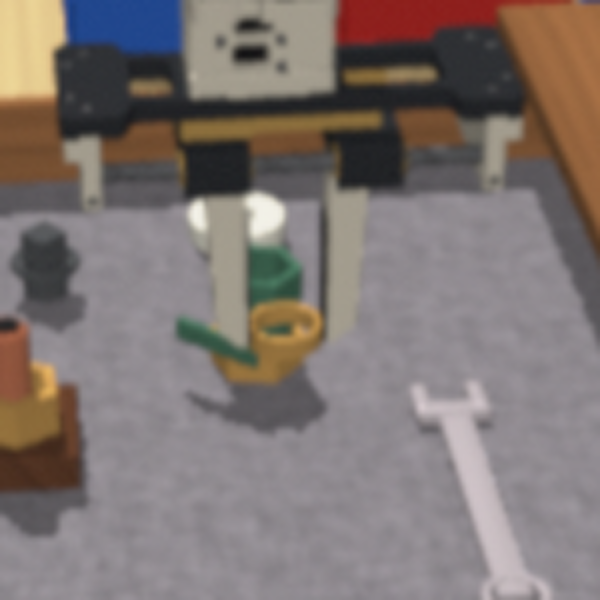

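>>> move_arm:
  moves:
    - [-0.6, 0.33, 0, 0, 0, 0, 0]
    - [-0.8, 0.44, 0, 0, 0, 0, 0]
    - [-0.8, 0.44, 0, 0, 0, 0, 0]
    - [-0.6, 0.31, 0, 0, 0, 0, 0]
    - [-0.2, 0.1, 0, 0, 0, 0, 0]
    - [0, 0, 0, 0, 0, 0, 0]
    - [0, 0, 0, 0, 0, 0, 0]

```text
time_s: 9.05
ee_pos: [498.9, 59.1, 129.2]
tool_rot: [[0.0, 1.0, 0.0], [1.0, -0.0, -0.0], [-0.0, 0.0, -1.0]]
force: [0.3, -0.0, -0.5]
finger_gap: 32.2
grip_force: 30.0
```

```bash
cat > r.py <<'E'
from h import *
import sys
zt=float(sys.argv[1])
c=cam("side");h=cv2.cvtColor(c["img"],cv2.COLOR_RGB2HSV);D=cloud(c);e=bot.get_obs()["ee_pos"];print(e.round(1))
m=(h[...,0]>10)&(h[...,0]<28)&(h[...,1]>80)&(np.hypot(D[...,0]-e[0],D[...,1]-e[1])<40)&(np.abs(D[...,2]-e[2])<25)
q=D[m]; print('ring',np.percentile(q,4,0).round(1),np.percentile(q,96,0).round(1))
p=(h[...,0]<12)&(h[...,1]>90)&(np.hypot(D[...,0]-497,D[...,1]-58)<25)&(D[...,2]>98)&(D[...,2]<108)
d=(h[...,2]<70)&(np.hypot(D[...,0]-497,D[...,1]-58)<25)&(D[...,2]>80)&(D[...,2]<108)
q=D[p]; print('pipe top',len(q),np.percentile(q,4,0).round(1),np.percentile(q,96,0).round(1))
E
python3 r.py 0
```

```text
[498.9  59.  129.2]
ring [483.3  41.3 126.7] [512.6  73.2 137. ]
pipe top 47 [486.8  48.   98.3] [503.8  59.7 105.3]
```

>>> move_arm:
  moves:
    - [-0.02, 0.02, -0.3, 0, 0, 0, 0]
    - [0, 0, -0.25, 0, 0, 0, 0]
    - [0, 0, -0.2, 0, 0, 0, 0]
    - [0, 0, -0.15, 0, 0, 0, 0]
    - [0, 0, 0, 0, 0, 0, 0]

```text
time_s: 9.6
ee_pos: [496.7, 60.2, 92.4]
tool_rot: [[0.0, 1.0, -0.002], [1.0, -0.0, -0.0], [-0.0, -0.002, -1.0]]
force: [-0.2, 0.0, -0.9]
finger_gap: 32.0
grip_force: 30.0
```

>>> move_arm:
  moves:
    - [0.015, 0, -0.2, 0, 0, 0, 0]
    - [0, 0, -0.15, 0, 0, 0, 0]
    - [0, 0, -0.03, 0, 0, 0, 0]
    - [0, 0, 0, 0, 0, 0, 0]

```text
time_s: 10.0
ee_pos: [497.6, 60.2, 78.0]
tool_rot: [[0.0, 1.0, -0.0], [1.0, -0.0, -0.0], [-0.0, -0.0, -1.0]]
force: [-0.1, -0.2, 0.5]
finger_gap: 32.1
grip_force: 30.0
```

>>> move_arm:
  moves:
    - [0, 0, -0.03, 0, 0, 0, 0]
    - [0, 0, 0, 0, 0, 0, 0.5]
    - [0, 0, 0, 0, 0, 0, 0.5]
    - [0, 0, 0, 0, 0, 0, 0.5]
    - [0, 0, 0.4, 0, 0, 0, 0.55]
    - [0, 0, 0.7, 0, 0, 0, 0.6]
    - [0, 0, 0.7, 0, 0, 0, 0.7]
    - [0, -0.5, 0.1, 0, 0, 0, 0.7]

```text
time_s: 10.8
ee_pos: [499.2, 41.2, 156.1]
tool_rot: [[-0.002, 1.0, 0.005], [1.0, 0.002, 0.0], [0.0, 0.005, -1.0]]
force: [-0.1, 0.1, -0.3]
finger_gap: 64.0
grip_force: 0.0
```

>>> move_arm:
  moves:
    - [-0.2, -0.8, 0, 0, 0, -0.04, 0.7]
    - [-0.2, -0.8, 0, 0, 0, -0.04, 0.7]
    - [-0.2, -0.8, 0, 0, 0, -0.04, 0.7]
    - [0, 0, 0, 0, 0, -0.04, 0.7]

```text
time_s: 11.2
ee_pos: [473.1, -58.3, 153.2]
tool_rot: [[0.489, 0.872, 0.0], [0.872, -0.489, -0.0], [-0.0, 0.0, -1.0]]
force: [0.5, 1.1, -0.2]
finger_gap: 65.1
grip_force: 0.0
```

```bash
python3 b.py b4 200 130; python3 - <<'E'
from h import *
c=cam("top"); h=cv2.cvtColor(c["img"],cv2.COLOR_RGB2HSV);D=cloud(c)
g=(h[...,0]>60)&(h[...,0]<95)&(h[...,1]>70)&(np.hypot(D[...,0]-621,D[...,1]-134)<60)
for n,z0,z1 in(('handle',45,75),('tophex',80,100)):
    q=D[g&(D[...,2]>z0)&(D[...,2]<z1)]
    if n=='handle': q=q[((q[:,:2]-[622,134])@[-.7,-.7])>22]
    w,V=np.linalg.eigh(np.cov(q[:,:2].T)); print(n,len(q),q.mean(0).round(1),((q.min(0)+q.max(0))/2).round(1),'ang',np.degrees(np.arctan2(*V[::-1,1])).round(1),w)
m=(D[...,2]>60)&(D[...,2]<80)&(np.hypot(D[...,0]-519,D[...,1]-212)<25)
q=D[m][:,:2].astype(np.float32); print('plug',len(q),cv2.minAreaRect(q))
I=cv2.convertScaleAbs(c["img"][268:308,172:222,::-1],alpha=2.5)
cv2.imwrite("pics/plug.png",cv2.resize(I,None,fx=10,fy=10,interpolation=cv2.INTER_CUBIC))
E
```

```text
[473.1 -58.3 153.2] 65.13131079243982
copper 54 p3 [486.   48.8  79.7] p97 [493.3  59.6 103.9] med [489.7  53.3  92.5]
finger 246 p3 [428.  -89.8 156. ] p97 [516.6 -43.7 182.3] med [500.3 -82.7 171. ]
handle 49 [600.6 109.4  64.6] [600.7 109.5  63.9] ang 137.3 [  1.06492713 190.86605454]
tophex 150 [623.3 133.1  85.8] [623.1 134.2  85.6] ang -137.3 [146.57397743 189.59431347]
plug 102 ((518.2996215820312, 213.4486541748047), (17.613449096679688, 17.871726989746094), 42.195098876953125)
```

View pics/b4.png

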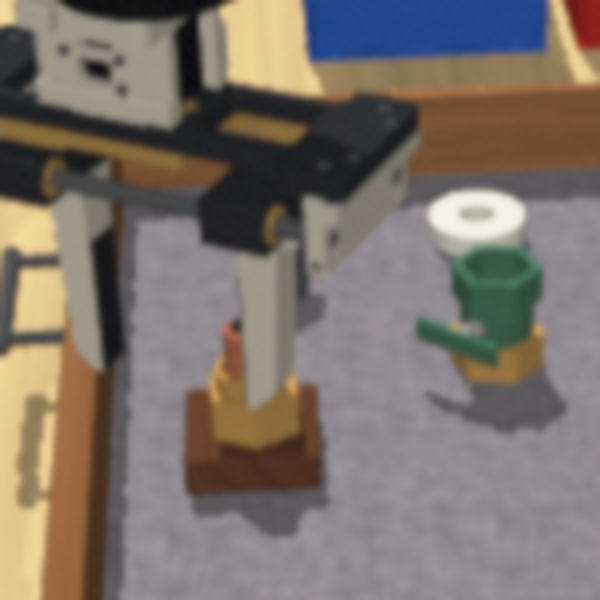

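View pics/plug.png

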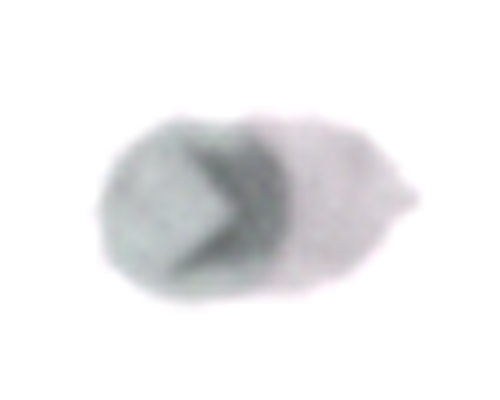

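The olive is down around the pipe on the nut. The valve's x axis is at -42.7° and the plug's head at about 42/-48°. Moving to the valve.

>>> move_arm:
  moves:
    - [0.4, 0.5, 0, 0, 0, -0.037, 0.7]
    - [0.7, 0.9, 0, 0, 0, -0.037, 0.7]
    - [0.7, 0.9, 0, 0, 0, 0, 0.7]
    - [0.7, 0.9, 0, 0, 0, 0, 0.7]
    - [0.7, 0.9, 0, 0, 0, 0, 0.7]
    - [0.5, 0.65, -0.5, 0, 0, 0, 0.7]
    - [0.02, 0.04, -0.5, 0, 0, 0, 0.7]
    - [0, 0, 0, 0, 0, 0, 0.7]

```text
time_s: 12.1
ee_pos: [621.0, 137.2, 110.1]
tool_rot: [[0.667, 0.745, -0.005], [0.745, -0.667, -0.001], [-0.004, -0.003, -1.0]]
force: [-0.8, 0.5, 0.3]
finger_gap: 65.1
grip_force: 0.0
```

>>> move_arm:
  moves:
    - [0.03, -0.1, -0.3, 0, 0, -0.004, 0.7]
    - [0, 0, -0.4, 0, 0, 0, 0.7]
    - [0, 0, -0.25, 0, 0, 0, 0.7]
    - [0, 0, 0, 0, 0, 0, 0.7]

```text
time_s: 12.5
ee_pos: [622.8, 131.3, 73.4]
tool_rot: [[0.68, 0.733, -0.003], [0.733, -0.68, -0.0], [-0.002, -0.002, -1.0]]
force: [-0.1, 0.8, 0.2]
finger_gap: 65.3
grip_force: 0.0
```

>>> move_arm:
  moves:
    - [0, 0.04, -0.08, 0, 0, 0, 0.7]
    - [0, 0, 0, 0, 0, 0, 0]
    - [0, 0, 0, 0, 0, 0, 0]
    - [0, 0, 0, 0, 0, 0, 0]
    - [0, 0, 0, 0, 0, 0, 0]
    - [0, 0, 0, 0, 0, 0, 0]

```text
time_s: 13.1
ee_pos: [623.8, 133.7, 72.2]
tool_rot: [[0.68, 0.733, 0.0], [0.733, -0.68, 0.0], [0.0, -0.0, -1.0]]
force: [-0.9, 2.4, 3.5]
finger_gap: 39.9
grip_force: 29.9
```

>>> move_arm:
  moves:
    - [0, 0, 0.4, 0, 0, 0, 0]
    - [0, 0, 0.7, 0, 0, 0, 0]
    - [0, 0, 0.7, 0, 0, 0, 0]
    - [0, 0, 0.5, 0, 0, 0, 0]
    - [0, 0, 0.2, 0, 0, 0, 0]
    - [0, 0, 0, 0, 0, 0, 0]

```text
time_s: 13.7
ee_pos: [624.1, 133.4, 173.1]
tool_rot: [[0.68, 0.733, 0.002], [0.733, -0.68, 0.0], [0.001, 0.001, -1.0]]
force: [0.3, 0.8, -3.4]
finger_gap: 39.7
grip_force: 29.9
```

>>> move_arm:
  moves:
    - [-0.5, -0.29, 0, 0, 0, 0, 0]
    - [-0.8, -0.46, 0, 0, 0, 0, 0]
    - [-0.8, -0.46, 0, 0, 0, 0, 0]
    - [-0.7, -0.4, 0, 0, 0, 0, 0]
    - [-0.25, -0.14, 0, 0, 0, 0, 0]
    - [-0.08, -0.05, 0, 0, 0, 0, 0]
    - [0, 0, 0, 0, 0, 0, 0]
    - [0, 0, 0, 0, 0, 0, 0]

```text
time_s: 14.5
ee_pos: [499.4, 61.8, 171.7]
tool_rot: [[0.68, 0.733, 0.0], [0.733, -0.68, 0.0], [0.0, 0.0, -1.0]]
force: [-0.3, 0.7, -3.3]
finger_gap: 39.8
grip_force: 29.9
```

```bash
cat > v.py <<'E'
from h import *
o=bot.get_obs();e=o["ee_pos"];print(e.round(1))
c=cam("side");h=cv2.cvtColor(c["img"],cv2.COLOR_RGB2HSV);D=cloud(c)
m=(h[...,0]>10)&(h[...,0]<28)&(h[...,1]>80)&(np.hypot(D[...,0]-e[0],D[...,1]-e[1])<45)&(D[...,2]>e[2]-50)&(D[...,2]<e[2]-18)
q=D[m]; print('brass base',len(q),np.percentile(q,3,0).round(1),np.percentile(q,97,0).round(1))
g=(h[...,0]>60)&(h[...,0]<95)&(h[...,1]>70)&(np.hypot(D[...,0]-e[0],D[...,1]-e[1])<60)&(D[...,2]>e[2]-30)
for n,z0,z1 in(('round',-22,-6),('top',4,22)):
    q=D[g&(D[...,2]-e[2]>z0)&(D[...,2]-e[2]<z1)]; 
    if len(q):print(n,len(q),np.percentile(q,3,0).round(1),np.percentile(q,97,0).round(1))
q=D[g&(np.abs(D[...,2]-e[2]-14)<2.5)]; print('rim',len(q),q[:,:2].min(0),q[:,:2].max(0))
cv2.imwrite("pics/v1.png",cv2.resize(c["img"][110:260,190:340,::-1],(600,600),interpolation=cv2.INTER_CUBIC))
E
python3 v.py
```

```text
[499.4  61.8 171.7]
brass base 200 [479.7  37.2 130. ] [519.6  57.1 149. ]
round 194 [460.   19.3 151.9] [511.4  50.6 165.1]
top 193 [478.6  37.5 176.1] [504.8  78.1 186.7]
rim 87 [477.80767421  35.7818188 ] [505.78443419  80.47105157]
```

View pics/v1.png

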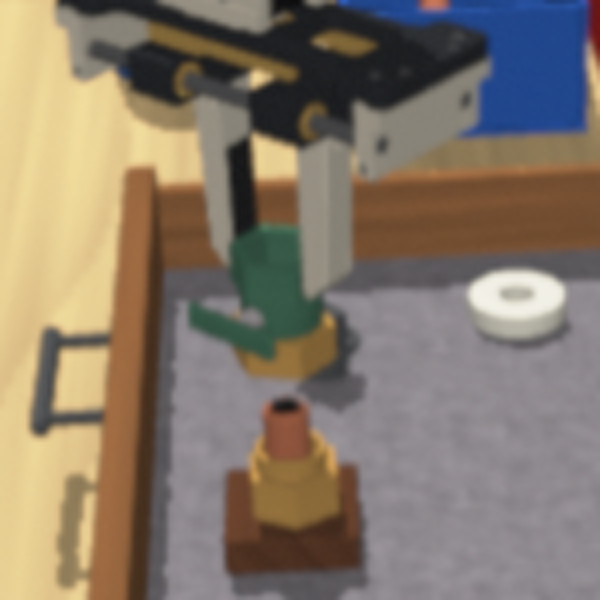

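>>> move_arm:
  moves:
    - [-0.025, 0, -0.2, 0, 0, 0, 0]
    - [0, 0, -0.25, 0, 0, 0, 0]
    - [0, 0, -0.15, 0, 0, 0, 0]
    - [0, 0, -0.05, 0, 0, 0, 0]
    - [0, 0, -0.05, 0, 0, 0, 0]
    - [0, 0, 0, 0, 0, 0, 0]

```text
time_s: 15.15
ee_pos: [497.5, 61.4, 143.7]
tool_rot: [[0.68, 0.733, -0.0], [0.733, -0.68, 0.0], [-0.0, -0.0, -1.0]]
force: [0.4, -0.2, -1.6]
finger_gap: 39.8
grip_force: 29.9
```

>>> move_arm:
  moves:
    - [0.015, 0, -0.05, 0, 0, 0, 0]
    - [0, 0, -0.05, 0, 0, 0, 0]
    - [0, 0, 0, 0, 0, 0, 0]

```text
time_s: 15.45
ee_pos: [498.1, 61.4, 139.7]
tool_rot: [[0.68, 0.733, -0.0], [0.733, -0.68, -0.0], [-0.0, -0.0, -1.0]]
force: [-0.2, 0.4, -1.9]
finger_gap: 39.7
grip_force: 29.9
```

>>> move_arm:
  moves:
    - [0, 0, -0.1, 0, 0, 0, 0]
    - [0, 0, -0.1, 0, 0, 0, 0]
    - [0, 0, -0.08, 0, 0, 0, 0]
    - [0, 0, 0, 0, 0, 0, 0]
    - [0, 0, 0, 0, 0, 0, 0]

```text
time_s: 15.95
ee_pos: [498.1, 61.5, 128.6]
tool_rot: [[0.68, 0.733, -0.0], [0.733, -0.68, 0.0], [-0.0, -0.0, -1.0]]
force: [-1.0, -0.4, -2.8]
finger_gap: 39.8
grip_force: 29.9
```

Go 1 mm lower, release and rise.

>>> move_arm:
  moves:
    - [0, 0, -0.03, 0, 0, 0, 0]
    - [0, 0, 0, 0, 0, 0, 0]
    - [0, 0, 0, 0, 0, 0, 0.6]
    - [0, 0, 0, 0, 0, 0, 0.6]
    - [0, 0, 0, 0, 0, 0, 0.6]
    - [0, 0, 0.3, 0, 0, 0, 0.6]
    - [0, 0, 0.6, 0, 0, 0, 0.6]
    - [0, 0, 0.6, 0, 0, 0, 0.6]

```text
time_s: 16.75
ee_pos: [498.1, 61.4, 188.9]
tool_rot: [[0.68, 0.733, -0.0], [0.733, -0.68, -0.0], [-0.0, -0.0, -1.0]]
force: [0.3, -0.4, -0.3]
finger_gap: 56.0
grip_force: 0.0
```

>>> move_arm:
  moves:
    - [0, 0.6, 0.3, 0, 0, -0.03, 0.6]
    - [0.1, 0.8, 0, 0, 0, 0, 0.6]
    - [0.1, 0.8, 0, 0, 0, 0, 0.6]
    - [0.15, 0.8, -0.2, 0, 0, 0, 0.5]
    - [0.15, 0.7, -0.5, 0, 0, 0, 0.5]
    - [0, 0, 0, 0, 0, 0, 0.5]
    - [0, 0, 0, 0, 0, 0, 0.5]

```text
time_s: 17.45
ee_pos: [518.0, 209.5, 171.9]
tool_rot: [[0.745, 0.667, -0.0], [0.667, -0.745, -0.0], [-0.0, 0.0, -1.0]]
force: [-0.2, -0.1, 1.1]
finger_gap: 46.5
grip_force: 0.0
```

```bash
sed -i 's/v1.png/v2.png/' v.py; python3 v.py; python3 - <<'E'
from h import *
c=cam("side");h=cv2.cvtColor(c["img"],cv2.COLOR_RGB2HSV);D=cloud(c)
g=(h[...,0]>60)&(h[...,0]<95)&(h[...,1]>70)&(np.hypot(D[...,0]-498,D[...,1]-60)<60)
q=D[g];z=np.percentile(q[:,2],97);k=q[(q[:,2]>136)]; print('valve top z',z,'rim',np.percentile(k,2,0).round(1),np.percentile(k,98,0).round(1))
m=(D[...,2]>58)&(D[...,2]<80)&(np.hypot(D[...,0]-517,D[...,1]-211)<22)
q=D[m];print('plug',len(q),np.percentile(q,3,0).round(1),np.percentile(q,97,0).round(1))
E
```

```text
[518.  209.5 171.9]
valve top z 142.11822836841927 rim [476.5  38.2 136.2] [516.3  78.6 142.8]
plug 55 [510.7 200.   58.5] [528.  219.7  69.5]Traceback (most recent call last):
  File "v.py", line 5, in <module>
    q=D[m]; print('brass base',len(q),np.percentile(q,3,0).round(1),np.percentile(q,97,0).round(1))
                                      ~~~~~~~~~~~~~^^^^^^^
    return _quantile_unchecked(
        a, q, axis, out, overwrite_input, method, keepdims, weights)
    return _ureduce(a,
                    func=_quantile_ureduce_func,
    ...<5 lines>...
                    overwrite_input=overwrite_input,
                    method=method)
    r = func(a, **kwargs)
    result = _quantile(arr,
                       quantiles=q,
    ...<2 lines>...
                       out=out,
                       weights=wgt)
    slices_having_nans = np.isnan(arr[-1, ...])
                                  ~~~^^^^^^^^^
IndexError: index -1 is out of bounds for axis 0 with size 0
```

>>> move_arm:
  moves:
    - [0.01, 0.06, -0.5, 0, 0, 0, 0.5]
    - [0, 0, -0.7, 0, 0, 0, 0.5]
    - [0, 0, -0.7, 0, 0, 0, 0.5]
    - [0, 0, -0.6, 0, 0, 0, 0.5]
    - [0, 0, -0.3, 0, 0, 0, 0.5]
    - [0, 0, -0.1, 0, 0, 0, 0.5]
    - [0, 0, 0, 0, 0, 0, 0.5]

```text
time_s: 18.25
ee_pos: [519.0, 211.6, 56.1]
tool_rot: [[0.746, 0.666, 0.001], [0.666, -0.746, 0.0], [0.001, 0.0, -1.0]]
force: [-0.8, 0.1, 0.1]
finger_gap: 46.4
grip_force: 0.0
```

>>> move_arm:
  moves:
    - [0, 0, -0.06, 0, 0, 0, 0.5]
    - [0, 0, 0, 0, 0, 0, 0]
    - [0, 0, 0, 0, 0, 0, 0]
    - [0, 0, 0, 0, 0, 0, 0]
    - [0, 0, 0, 0, 0, 0, 0]
    - [0, 0, 0, 0, 0, 0, 0]
    - [0, 0, 0, 0, 0, 0, 0]

```text
time_s: 18.95
ee_pos: [518.6, 211.9, 53.1]
tool_rot: [[0.746, 0.666, 0.0], [0.666, -0.746, 0.0], [0.0, 0.0, -1.0]]
force: [-0.5, 0.1, 2.9]
finger_gap: 18.0
grip_force: 29.6
```

>>> move_arm:
  moves:
    - [0, 0, 0.4, 0, 0, 0, 0]
    - [0, 0, 0.7, 0, 0, 0, 0]
    - [0, 0, 0.8, 0, 0, 0, 0]
    - [0, 0, 0.8, 0, 0, 0, 0]
    - [0, 0, 0.6, 0, 0, 0, 0]
    - [0, 0, 0.2, 0, 0, 0, 0]
    - [0, 0, 0, 0, 0, 0, 0]

```text
time_s: 19.65
ee_pos: [518.7, 211.9, 193.4]
tool_rot: [[0.746, 0.666, 0.001], [0.666, -0.746, 0.0], [0.001, 0.0, -1.0]]
force: [-0.1, 0.3, -2.8]
finger_gap: 17.9
grip_force: 29.6
```

>>> move_arm:
  moves:
    - [-0.06, -0.4, 0, 0, 0, 0, 0]
    - [-0.11, -0.8, 0, 0, 0, 0, 0]
    - [-0.12, -0.9, 0, 0, 0, 0, 0]
    - [-0.12, -0.9, 0, 0, 0, 0, 0]
    - [-0.08, -0.55, 0, 0, 0, 0, 0]
    - [-0.03, -0.22, 0, 0, 0, 0, 0]
    - [0, 0, 0, 0, 0, 0, 0]
    - [0, 0, 0, 0, 0, 0, 0]

```text
time_s: 20.45
ee_pos: [497.6, 61.4, 192.5]
tool_rot: [[0.746, 0.666, -0.001], [0.666, -0.746, 0.0], [-0.001, -0.001, -1.0]]
force: [0.2, 0.2, -1.3]
finger_gap: 17.7
grip_force: 29.6
```

```bash
python3 - <<'E'
from h import *
e=bot.get_obs()["ee_pos"];print(e.round(1))
c=cam("side");h=cv2.cvtColor(c["img"],cv2.COLOR_RGB2HSV);D=cloud(c)
g=(h[...,0]>60)&(h[...,0]<95)&(h[...,1]>70)&(np.hypot(D[...,0]-498,D[...,1]-60)<60)&(D[...,2]>136)&(D[...,2]<148)
k=D[g]; print('rim',np.percentile(k,2,0).round(1),np.percentile(k,98,0).round(1))
m=(h[...,2]<110)&(np.hypot(D[...,0]-e[0],D[...,1]-e[1])<30)
for n,a,b in(('thread',-22,-8),('collar',-7,-1)):
    q=D[m&(D[...,2]>e[2]+a)&(D[...,2]<e[2]+b)]
    if len(q):print(n,len(q),np.percentile(q,3,0).round(1),np.percentile(q,97,0).round(1))
cv2.imwrite("pics/p1.png",cv2.resize(c["img"][90:240,190:340,::-1],(600,600),interpolation=cv2.INTER_CUBIC))
E
```

```text
[497.6  61.4 192.5]
rim [476.8  38.6 136.3] [514.6  77.8 142.6]
thread 65 [484.1  47.2 171.4] [507.3  58.2 181.7]
collar 94 [479.9  41.6 186.2] [513.2  64.2 190.8]
```

View pics/p1.png

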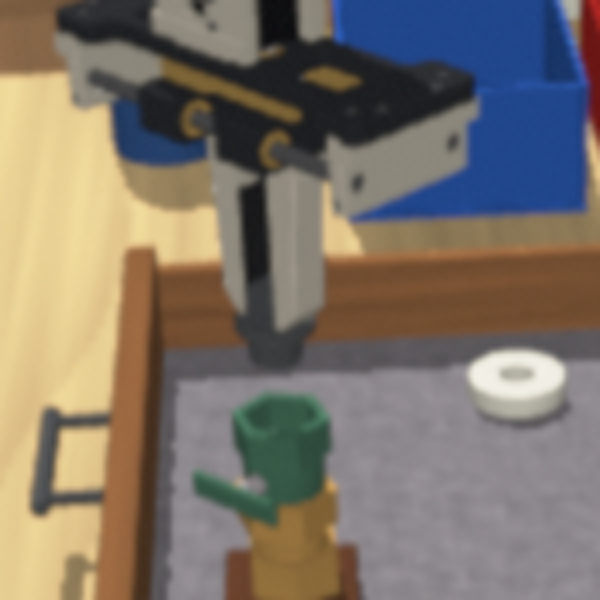

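>>> move_arm:
  moves:
    - [0.03, -0.01, -0.25, 0, 0, 0, 0]
    - [0, 0, -0.3, 0, 0, 0, 0]
    - [0, 0, -0.15, 0, 0, 0, 0]
    - [0, 0, -0.1, 0, 0, 0, 0]
    - [0, 0, 0, 0, 0, 0, 0]

```text
time_s: 21.0
ee_pos: [498.6, 60.7, 160.3]
tool_rot: [[0.746, 0.666, -0.001], [0.666, -0.746, -0.0], [-0.001, -0.001, -1.0]]
force: [-0.7, -0.4, -0.2]
finger_gap: 17.7
grip_force: 29.6
```

>>> move_arm:
  moves:
    - [0, 0, -0.1, 0, 0, 0, 0]
    - [0, 0, -0.1, 0, 0, 0, 0]
    - [0, 0, -0.05, 0, 0, 0, 0]
    - [0, 0, 0, 0, 0, 0, 0]

```text
time_s: 21.4
ee_pos: [498.8, 60.6, 150.8]
tool_rot: [[0.746, 0.666, -0.0], [0.666, -0.746, 0.0], [-0.0, -0.0, -1.0]]
force: [-0.9, 0.4, -1.6]
finger_gap: 17.9
grip_force: 29.6
```

>>> move_arm:
  moves:
    - [0, 0, -0.05, 0, 0, 0, 0]
    - [0, 0, 0, 0, 0, 0, 0]
    - [0, 0, 0, 0, 0, 0, 0.4]
    - [0, 0, 0, 0, 0, 0, 0.4]
    - [0, 0, 0, 0, 0, 0, 0.4]
    - [0, 0, 0.3, 0, 0, 0, 0.4]
    - [0, 0, 0.6, 0, 0, 0, 0.4]
    - [0, 0, 0.6, 0, 0, 0, 0.4]

```text
time_s: 22.2
ee_pos: [498.8, 60.6, 210.5]
tool_rot: [[0.746, 0.666, -0.0], [0.666, -0.746, -0.0], [-0.0, -0.0, -1.0]]
force: [0.9, 0.5, 1.3]
finger_gap: 37.0
grip_force: 0.0
```

>>> move_arm:
  moves:
    - [-0.2, 0.7, 0.3, 0, 0, 0, 0.4]
    - [-0.2, 0.9, 0, 0, 0, 0, 0.4]
    - [-0.2, 0.9, 0, 0, 0, 0, 0.4]
    - [-0.2, 0.9, 0, 0, 0, 0, 0.4]
    - [-0.2, 0.9, 0, 0, 0, 0, 0.4]
    - [-0.2, 0.7, 0, 0, 0, 0, 0.4]
    - [0, 0, 0, 0, 0, 0, 0.4]

```text
time_s: 22.9
ee_pos: [450.1, 263.3, 222.0]
tool_rot: [[0.744, 0.668, 0.001], [0.668, -0.744, 0.001], [0.001, -0.0, -1.0]]
force: [-0.3, -0.6, 0.2]
finger_gap: 37.4
grip_force: 0.0
```

```bash
python3 - <<'E'
from h import *
print(bot.get_obs()["force"].round(1))
L=[]
for n,(x,y) in(("side",(205,130)),("top",(220,220))):
    c=cam(n); D=cloud(c); q=D[(np.hypot(D[...,0]-498,D[...,1]-60)<30)&(D[...,2]<200)]
    print(n,'max z',np.percentile(q[:,2],[97,99.5]).round(1),'top mid',q[q[:,2]>155].mean(0).round(1))
    L.append(cv2.resize(c["img"][y:y+100,x:x+100,::-1],(400,400),interpolation=cv2.INTER_CUBIC))
cv2.imwrite("pics/end.png",np.hstack(L))
E
```

```text
[-0.3 -0.6  0.2]
side max z [161.4 163.6] top mid [497.8  57.4 160.5]
top max z [163.5 164.9] top mid [499.6  62.  162.3]
```

View pics/end.png

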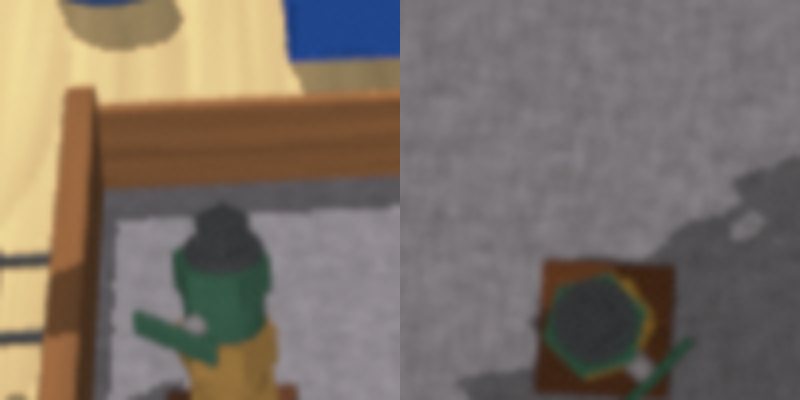

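The stack stands upright: the plug's collar is flat on the valve rim at about (222,255) left and (600,322) right. The top is at z ≈ 162 mm, as expected.

```bash
python3 -c "
from bench import bot; print(bot.sign_off())"
```

```text
the job is handed in; nothing more can be done
None
```

The large nut, olive, valve and plug are stacked upright on the pipe stub in the order asked, and the job is handed in at about 23 s; the final check put the top at about 162 mm, the fully seated height, and I never touched the other five items.

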